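# Roll a reactor vessel under the wall-thickness probe

## Task

Roll the loose aluminium reactor vessel along the bench by stroking its top lightly with the fingertips, until it lies still with its axis right over the yellow line, under the raised thickness probe. Then press the probe's black knob all the way down to its stop, so that the sprung shoe sits on the crown of the vessel, and let go. Do not lift the vessel or touch its sides or ends, and leave the other things where they are.

Things in the scene. Friction and masses are not known exactly. Their poses are not given: they have to be found in the camera images.
- vessel: closed hollow aluminium cylinder on the bench, 89 mm in diameter, 200 mm long, 0.75 kg, a brass plug 8 mm proud at each end. It rolls with slight resistance, half as far as a fingertip stroking its top. Origin at its middle on the axis, 44.5 mm up; x axis along the cylinder, away from the robot; y and z turn as it rolls. Starts 80 to 190 mm to the -y side of the line, parallel within 0.06 rad
- stand: fixed probe stand. Origin on the bench exactly under the probe; x axis along the yellow tape line, away from the robot (yaw within 0.2 rad), y left, z up. The line is flat, 10 mm wide, from x = -235 to +65 mm. In place, the vessel's middle is at about x = -55 mm, so the near half of its top is free. A column and foot (90 x 150 mm) stand at x = 165 mm
- quill (a joint): travel of the probe rod in its housing, in m: 0 fully raised, 0.036 down on its stop. Starts at 0 to 0.008 and stays where it is left (friction); pressing down takes 2 to 8 N. Its shoe is 120 mm above the bench when raised, 84 mm when down (if not pushed in), 5 mm below the vessel's top
- quill_top (a point): centre of the flat top of the probe's black knob, 40 mm in diameter, 24 mm tall; 281 mm above the bench when fully raised, 245 mm when down, straight above the stand's origin. Under it a grey housing 40 x 40 mm, 165 to 215 mm above the bench, on an arm from the column
- shoe (a joint): how far the spring-loaded probe shoe (white disc 22 mm in diameter under an orange barrel) is pushed up into the rod, in m: 0 free, 0.010 at most; spring 0.6 N per mm. About 0.005 when the probe is fully down on the vessel
- wedge: black rubber wedge 60 x 80 x 28 mm standing behind the vessel, on its side away from the yellow line; origin at the middle of its underside. Leave it
- couplant: white squeeze bottle with blue cap, 44 mm in diameter, 115 mm tall; origin at the middle of its underside. Leave it
- stepblock: stepped steel calibration block 100 x 22 mm, 10 to 34 mm high; origin at the middle of its underside. Leave it
- readout: grey and orange hand-held gauge lying on its back, 125 x 80 x 30 mm; origin at the middle of its underside. Leave it
- reactor: standing steel reactor with a brass head, 68 mm in diameter, 217 mm tall; origin at the middle of its underside. Leave it
- spanner: open-ended spanner about 190 mm long lying on the bench; origin at the middle of its underside. Leave it
- fittings: blue tray of brass fittings 150 x 100 x 34 mm; origin at the middle of its underside. Leave it
- cup: aluminium heating cup 84 mm in diameter, 55 mm tall; origin at the middle of its underside. Leave it
Things that resemble listed ones, but are neither listed nor needed, are in the scene too. Leave any blue look-alike of the vessel alone.

How it is judged:
On the way:
1. the vessel lies still along the yellow line, its axis within 7 mm of it under the probe, with the probe still raised (y of vessel in the frame of stand between -0.007 and 0.007 m and angle between the x axis of vessel and the x axis of stand, either way round below 0.12 rad and linear speed of vessel below 0.01 m/s and value of joint quill below 0.015 m), for 0.3 s.
At the end, for the whole second after the job is handed in: the vessel lies at rest on the bench with its middle within 7 mm of the yellow line to either side and its axis within 0.12 rad of it, and the probe is down on its stop (within 4 mm) with its shoe pushed in at least 2.5 mm by the vessel's crown (y of vessel in the frame of stand between -0.007 and 0.007 m and angle between the x axis of vessel and the x axis of stand, either way round below 0.12 rad and height (world z) of vessel below 0.048 m and linear speed of vessel below 0.01 m/s and value of joint quill above 0.032 m and value of joint shoe above 0.0025 m); the robot touches nothing.
It fails at once if the vessel is lifted off the bench (more than 8 mm) or stood on end (height (world z) of vessel above 0.0525 m).
It fails at once if the vessel is struck or pressed hard by the hand (over 90 N) (contact force between any of the fingers, the arm and vessel above 90 N).
It fails at once if the hand touches the vessel's side or ends: it touches it with the grasp point below the vessel's top (contact force between any of the fingers, the arm and vessel above 1 N and height (world z) of the grasp point below 0.085 m).
It fails at once if a bystander (wedge, readout, step block, bottle, standing reactor, cup, fittings tray, spanner) is moved by more than 20 mm (distance of any of wedge, readout, stepblock, couplant, reactor, cup, fittings, spanner from where it was at the start of the episode above 0.02 m).
It fails at once if the standing reactor or the bottle is tipped over (angle between any of reactor, couplant's own z axis and vertical above 0.3 rad).
It also fails if it takes over 58 s, if anything falls off the work surface, if the arm or the gripper's body presses on something with over 40 N, if the wrist force passes 120 N, or if a joint passes its speed limit or range.

## Robot

A 6-joint arm with a two-finger parallel gripper is mounted at the origin on the work surface. World frame = base frame: x ahead of the robot, y to its left, z up, the work surface at z = 0. Lengths are in m, angles in rad, forces in N, time in s.
With the tool pointing down it reaches from about 0.4 to 0.825 m from the base axis. Payload 7 kg.
Tool frame: the origin (TCP) lies midway between the tips of the shut fingers; the grasp point (between the pads) lies 19 mm behind it; z points along the fingers, y is the line along which they close (so a half turn about z gives the same grasp; the last joint's range is limited). The gripper opens to 88 mm and grips with 3 to 60 N. Pads are 19 mm wide; open, the fingers measure 130 mm over their backs; the gripper's body (78 mm by 193 mm) begins 47 mm behind the grasp point.
Start: joints at [-1.057, 0.359, 0.012, 0, -1.224, -0.288], TCP at [0.151, -0.658, 0.227] pointing down, gripper open.
Joint ranges: [-3.07, 3.07], [-1.43, 2.12], [-1.02, 1.25], [-3.03, 1.67], [-3.05, -0], [-3.03, 3.03]. Speed limits (rad/s): [2.39, 2.39, 3.01, 3.14, 3.14, 3.14].

## Interface

Orientations are given as [roll, pitch, yaw] about the fixed x, y, z axes, in that order (R = Rz(yaw) Ry(pitch) Rx(roll)).
In Python, from station import telemetry, eyes, ticket, recognise, trace gives the robot as it stands. The module is installed in compiled form; this text tells all that it offers.
- The arm moves only by the tool servo_tool, never from a script. Its argument "series" is a list that holds one entry, the list of rows, each a list of 4 numbers: the shift along the tool's x, y, z in mm, then the turn about the tool's z in rad. In form: [[[x, y, z, roll], ...]]. A call has exactly 10 rows; each row shifts and turns the commanded pose from where the row before left it, along the tool's axes as they then stand; what a row does not reach is not made up. A row lasts 1/12 s, in which the tool goes at most 41.7 mm and 7.16 degrees, less where a joint would pass 70% of its speed; a pose out of reach is approached as far as the arm can. A call is refused whole if a number of a shift passes 41.7 or a number of a turn 0.125, either way. A call with a gripper value outside its range is refused whole. "claw" is the gripper's target within -1 to 1 (shut at 1, half-way at 0, fully open at -1), set as the call begins (left out, the last holds). The fingers move at their own pace and stop on an object; "grip_force" is the grip in N (left out, the last holds). Time passes only in rows, so rows that do not move let the fingers close, or fill a call up. It gives the time, the measured TCP pose, the force, the opening and the grip force at its end, in the units of the state.
- telemetry.get_state(): the state, without advancing time (a new reading comes with each control period).
- eyes.grab_frame(name): name is "scene" or "top" or "wrist"; returns the picture (384x512x3 uint8, red, green, blue); there is no depth.
- eyes.calibration(name): a dict with "mtx" (3x3 intrinsics, pixels), "rvec" (rotation vector, rad) and "tvec" (3), from world to camera coordinates, as OpenCV has them. Camera axes: x right, y down, z forward; pixel columns grow to the right and rows downward; lengths in m; the calibration is good to about 2 mm. A picture is of the moment at which its call begins: read the wrist's pose just before it. calibration takes no time and is no camera call; for the wrist camera it gives the pose at the moment of the call.
- ticket.job_done(): hands the job in; it is judged then, once.
Trained networks look in the newest picture that a camera, given by its name, has taken for a name from the list of things; names that differ only in an ending like _2 or _b are one class to them, and where a whole thing is asked for, a point or a joint stands for the part that bears it (a point fixed in the world has none). Each returns a list of dicts, best first, with "conf" (0 to 1); they miss things now and then, are a little off and sometimes report something else, mostly with a low value. They report only what shows in the picture. A call takes as long as a camera call. They do not tell look-alikes from the thing itself.
- recognise(camera, name): "position" ([x, y, z] in m, in world coordinates, good to about 4 mm: the middle of the surface that is visible of it).
- trace(camera, name): "mask" (384x512 bool, what is visible of it).
The state is a dict: "t": time; "q": joint angles; "qd": joint speeds; "joint_efforts": joint torques, N m; "eef_pos": TCP position; "ee_rot": TCP orientation; "force": force on the tool from outside, world axes, zero at the start; "moment": the same for the moment, N m; "width": finger opening in m; "gripper_force": force on a finger pad.
Only numpy, scipy, OpenCV 4.12 (cv2) and the standard library are available. Lean on these libraries where they do the work, as an engineer would, in place of code of your own. Each camera call takes 0.05 s, during which the arm holds its last target. There are 200 camera calls.

## Working session

There is one attempt and no reset: what is moved stays moved. The work goes in short steps, Python scripts to look and compute and a tool call to move; the robot and the scene stay as the last step left them, time stands still between calls to the robot, and variables do not carry over. Pictures are saved under pics/ and viewed, at most 10 in all, crops included, and the job is handed in when it is done.

Besides the shell and the picture viewer there is one more tool, called after "Call:" as name(argument=value, ...) on one line, values as JSON. servo_tool: Moves the arm, as the interface text tells. Its arguments: {"type":"object","properties":{"series":{"type":"array"},"claw":{"type":"number"},"grip_force":{"type":"number"}},"required":["series"]}

```bash
mkdir -p pics; python3 - <<'E'
from station import telemetry, eyes, recognise
import cv2, numpy as np
for c in ["top","scene"]:
    im=eyes.grab_frame(c); cv2.imwrite(f"pics/{c}0.png",im[:,:,::-1])
    for n in ["vessel","stand","quill_top","wedge","reactor","couplant","shoe"]:
        print(c,n,[(np.round(d["position"],3).tolist(),round(d["conf"],2)) for d in recognise(c,n)][:3])
s=telemetry.get_state();print(s["t"],s["eef_pos"],s["ee_rot"],s["width"],s["force"])
a=cv2.imread("pics/top0.png");b=cv2.imread("pics/scene0.png")
cv2.imwrite("pics/both.png",cv2.resize(np.vstack([a,b]),(400,600)))
cv2.imwrite("pics/top0b.png",cv2.resize(a,(800,600)));
E
```

```text
top vessel [([0.576, -0.1, 0.083], 0.91), ([0.309, -0.204, 0.08], 0.71), ([0.614, 0.078, 0.276], 0.18)]
top stand [([0.753, 0.082, 0.018], 0.57)]
top quill_top [([0.614, 0.079, 0.277], 0.42)]
top wedge [([0.583, -0.186, 0.018], 0.73), ([0.564, 0.263, 0.02], 0.34)]
top reactor [([0.368, 0.419, 0.186], 0.88), ([0.614, 0.077, 0.276], 0.72)]
top couplant [([0.693, 0.237, 0.078], 0.48)]
top shoe []
scene vessel [([0.322, -0.197, 0.085], 0.65), ([0.598, -0.077, 0.077], 0.6)]
scene stand [([0.758, 0.102, 0.173], 0.94)]
scene quill_top [([0.618, 0.089, 0.279], 0.58)]
scene wedge [([0.583, -0.192, 0.017], 0.5)]
scene reactor [([0.392, 0.445, 0.168], 0.94)]
scene couplant [([0.706, 0.249, 0.071], 0.63)]
scene shoe []
0.8 [ 0.15113341 -0.65782493  0.22657628] [-3.14158588e+00  3.76144157e-05 -2.91578698e+00] 0.08786339178894358 [ 0.37225009 -0.48160975  0.13881018]
```

View pics/top0b.png

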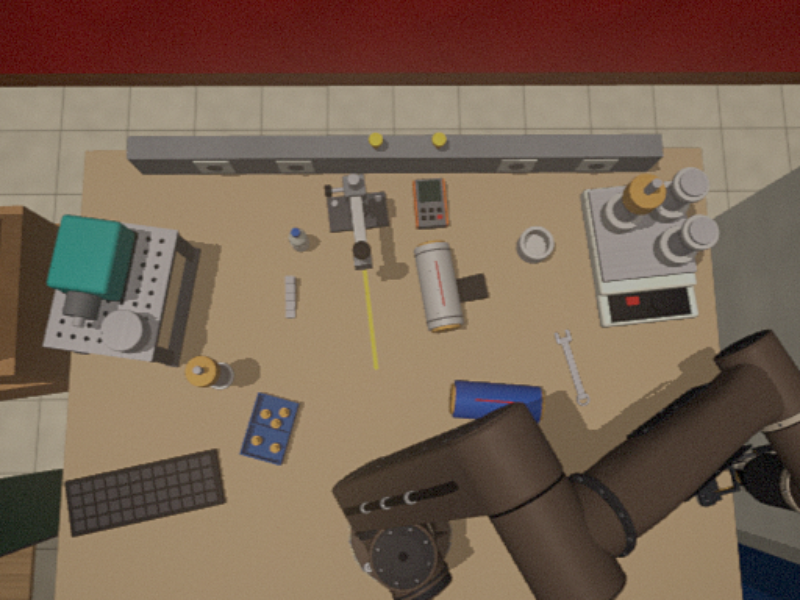

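View pics/scene0.png

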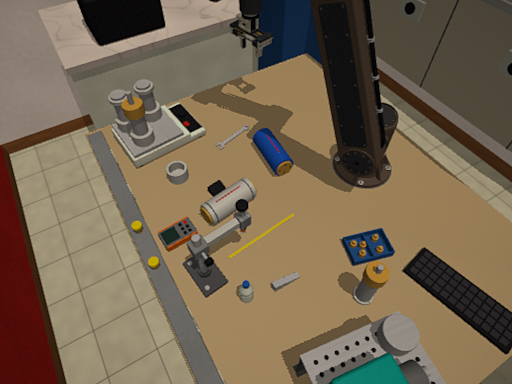

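The vessel is the white/silver cylinder at (437,285) in the enlarged top view, beside the black wedge. The cylinder at (495,400) is the blue decoy. The yellow line runs from (365,270) to (376,368), with the knob at (362,250).

```bash
cat > h.py <<'E'
from station import telemetry, eyes, recognise, trace
import cv2, numpy as np
def toplane(c,px,z):
    k=eyes.calibration(c);K,R,t=np.array(k["mtx"],float),cv2.Rodrigues(np.array(k["rvec"],float))[0],np.array(k["tvec"],float).ravel()
    C=-R.T@t; d=(R.T@np.linalg.inv(K)@np.c_[px,np.ones(len(px))].T).T
    return (C+d*((z-C[2])/d[:,2])[:,None])[:,:2]
def rect(p):
    (c,s,a)=cv2.minAreaRect((p*1000).astype(np.float32)); b=cv2.boxPoints((c,s,a))
    e=max([b[1]-b[0],b[2]-b[1]],key=np.linalg.norm); e=e*np.sign(e[0])
    return np.array(c),sorted(s),np.arctan2(e[1],e[0])
def vessel(c="top",near=None):
    out=[]
    for d in trace(c,"vessel"):
        m=cv2.morphologyEx(d["mask"].astype(np.uint8),cv2.MORPH_OPEN,np.ones((3,3)))
        ys,xs=np.nonzero(m)
        if len(xs)>200: out.append((round(d["conf"],2),)+rect(toplane(c,np.c_[xs,ys].astype(float),.0445)))
    return out
def line(c="top"):
    im=eyes.grab_frame(c); h=cv2.cvtColor(im,cv2.COLOR_RGB2HSV)
    m=cv2.inRange(h,(22,110,90),(35,255,255)); n,l,st,_=cv2.connectedComponentsWithStats(m)
    p=None
    for i in range(1,n):
        if st[i,4]<30: continue
        ys,xs=np.nonzero(l==i); q=toplane(c,np.c_[xs,ys].astype(float),0.)
        if .25<q[:,0].mean()<.65 and -.1<q[:,1].mean()<.2: p=q if p is None else np.r_[p,q]
    return p
E
python3 - <<'E'
from h import *
for c in ["top","scene"]:
    p=line(c); vx,vy,x0,y0=cv2.fitLine((p*1000).astype(np.float32),cv2.DIST_HUBER,0,.01,.01).ravel()
    s=np.sign(vx);u=np.array([vx,vy])*s; al=(p*1000-[x0,y0])@u
    print(c,"yaw",np.arctan2(u[1],u[0]),"near end",[x0,y0]+u*al.min(),"far",[x0,y0]+u*al.max(),"origin",[x0,y0]+u*(al.min()+235))
    for v in vessel(c): print(v)
E
```

```text
top yaw 0.109125756 near end [381.7610662  54.3661449] far [632.16840259  81.80102402] origin [615.36321449  79.95983074]
(0.91, array([ 300.45532227, -232.79042053]), [92.46923828125, 225.60939025878906], np.float32(1.4790823))
(0.83, array([581.17724609, -99.87521362]), [90.31621551513672, 226.38021850585938], np.float32(0.16651687))
scene yaw 0.106874 near end [381.14966505  54.15668239] far [680.17580431  86.23703411] origin [614.80885022  79.22428639]
(0.67, array([ 297.37683105, -230.99539185]), [97.66990661621094, 268.51141357421875], np.float32(1.4864421))
(0.65, array([572.66040039, -97.84600067]), [109.88108825683594, 247.4995574951172], np.float32(0.1756245))
```

Call:
servo_tool(series=[[[-24.7,21.8,0,0],[-24.7,21.8,0,0],[-24.7,21.8,0,0],[-24.7,21.8,0,0],[-24.7,21.8,0,0],[-24.7,21.8,0,0],[-24.7,21.8,0,0],[-24.7,21.8,0,0],[-24.7,21.8,0,0],[-24.7,21.8,0,0]]], claw=1, grip_force=10)

```text
t: 1.83
eef_pos: [0.3437, -0.3887, 0.2269]
ee_rot: [-3.141, 0.001, -2.916]
force: [0.9, -0.1, 0.8]
width: 0.0267
gripper_force: 0.0
```

Call:
servo_tool(series=[[[-24.7,21.8,0,0],[-24.7,21.8,0,0],[-24.7,21.8,10,0],[-24.7,21.8,10,0],[-24.7,21.8,10,0],[-24.7,21.8,15,0],[-24.7,21.8,15,0],[-24.7,21.8,20,0],[-24.7,21.8,20,0],[-24.7,21.8,5,0.059]]])

```text
t: 2.67
eef_pos: [0.534, -0.1207, 0.1188]
ee_rot: [3.141, -0.003, -2.974]
force: [0.9, -0.3, 0.4]
width: 0.0006
gripper_force: 0.0
```

Call:
servo_tool(series=[[[0,0,0,0],[0,0,0,0],[0,0,0,0],[0,0,0,0],[0,0,0,0],[0,0,0,0],[0,0,0,0],[0,0,0,0],[0,0,0,0],[0,0,0,0]]])

```text
t: 3.5
eef_pos: [0.5349, -0.1225, 0.1217]
ee_rot: [3.142, 0.0, -2.975]
force: [0.2, -0.4, 0.5]
width: 0.0004
gripper_force: 0.0
```

```bash
python3 - <<'E'
from h import *
s=telemetry.get_state();print(s["t"],s["eef_pos"],s["ee_rot"],s["width"],s["force"])
im=eyes.grab_frame("wrist");cv2.imwrite("pics/w1.png",im[:,:,::-1])
E
```

```text
3.5 [ 0.53491328 -0.12247582  0.12166315] [ 3.14158412e+00  1.69116829e-04 -2.97505601e+00] 0.00043285478207253465 [ 0.21104478 -0.37267878  0.54182565]
```

View pics/w1.png

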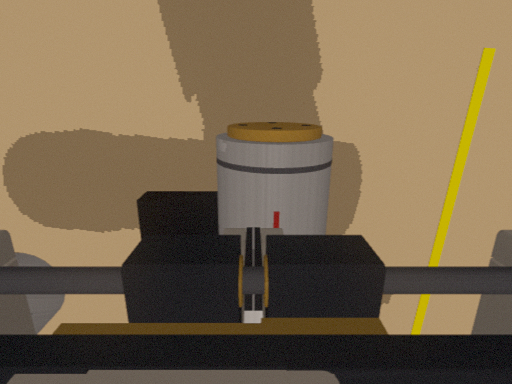

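The wrist view shows the vessel's near end at (275,130), and the shut fingers above the vessel at about (253,300). Yellow line on the right.

Call:
servo_tool(series=[[[0,0,8,0],[0,0,8,0],[0,0,8,0],[0,0,4,0],[0,0,2,0],[0,0,1,0],[0,0,1,0],[0,0,0,0],[0,0,0,0],[0,0,0,0]]])

```text
t: 4.38
eef_pos: [0.5352, -0.1223, 0.0899]
ee_rot: [-3.142, 0.001, -2.975]
force: [0.6, -0.1, -0.1]
width: 0.0003
gripper_force: 0.0
```

Call:
servo_tool(series=[[[0,0,1,0],[0,0,1,0],[0,0,0,0],[0,3,0,0],[0,5,0,0],[0,6,0,0],[0,6,0,0],[0,6,0,0],[0,4,0,0],[0,0,0,0]]])

```text
t: 5.22
eef_pos: [0.5306, -0.0923, 0.0892]
ee_rot: [-3.141, 0.002, -2.974]
force: [-2.5, -0.6, 12.2]
width: 0.0005
gripper_force: 6.7
```

```bash
python3 - <<'E'
from h import *
eyes.grab_frame("top")
for v in vessel(): print(v)
s=telemetry.get_state();print(s["force"],s["eef_pos"])
E
```

```text
(0.75, array([ 297.36895752, -231.06384277]), [92.3555908203125, 225.478271484375], np.float32(1.4841869))
(0.61, array([575.31738281, -76.5100174 ]), [89.07708740234375, 226.4252166748047], np.float32(0.24218091))
[-3.52263921 -0.05369122 14.15194199] [ 0.53065247 -0.0926777   0.08914656]
```

Call:
servo_tool(series=[[[0,0,-10,0],[0,0,-20,0],[0,0,-30,0],[0,0,-20,0],[0,0,0,0],[0,0,0,0],[0,0,0,0],[0,0,0,0],[0,0,0,0],[0,0,0,0]]])

```text
t: 6.15
eef_pos: [0.5295, -0.0928, 0.1667]
ee_rot: [3.142, -0.002, -2.975]
force: [-0.9, -0.3, -0.5]
width: 0.0006
gripper_force: 0.0
```

```bash
python3 - <<'E'
from h import *
ims=[]
for c in ["top","scene","wrist"]:
    im=eyes.grab_frame(c).copy()
    for d in trace(c,"vessel"):
        ys,xs=np.nonzero(d["mask"])
        print(c,d["conf"],rect(toplane(c,np.c_[xs,ys].astype(float),.0445)))
        cs,_=cv2.findContours(d["mask"].astype(np.uint8),0,2); cv2.drawContours(im,cs,-1,(255,0,255),1)
    ims.append(im[:,:,::-1])
cv2.imwrite("pics/m1.png",cv2.resize(np.hstack([ims[0][80:300,180:400],ims[1][100:320,120:340],cv2.resize(ims[2],(293,220))]),(800,240)))
s=telemetry.get_state();print(s["t"],s["eef_pos"])
E
```

```text
top 0.93 (array([ 298.89871216, -232.31594849]), [88.74015045166016, 224.3708953857422], np.float32(1.4821001))
top 0.85 (array([515.26312256, -95.42015076]), [85.4205093383789, 96.5806884765625], np.float32(0.1448569))
top 0.37 (array([557.26062012, 258.33157349]), [30.305965423583984, 103.93125915527344], np.float32(0.014129175))
top 0.29 (array([ 682.13934326, -339.92617798]), [81.5830078125, 96.35317993164062], np.float32(-0.80413526))
scene 0.82 (array([569.8503418 , -84.07853699]), [100.19523620605469, 237.6809539794922], np.float32(0.17033215))
scene 0.72 (array([336.85110474, 425.10464478]), [74.8270034790039, 169.9049530029297], np.float32(0.4132001))
scene 0.58 (array([ 297.87158203, -228.39111328]), [97.35871124267578, 259.598388671875], np.float32(1.4891784))
wrist 0.7 (array([578.02008057, -86.56616211]), [91.224365234375, 223.60433959960938], np.float32(0.15211158))
6.45 [ 0.52996049 -0.09273738  0.1674075 ]
```

View pics/m1.png

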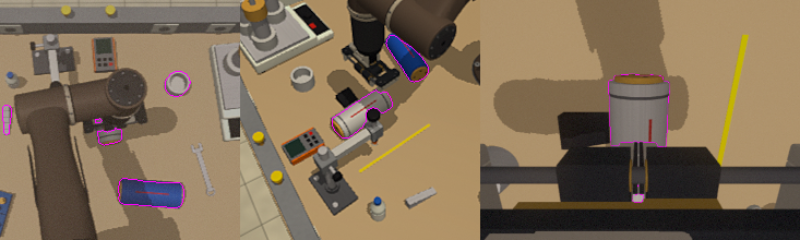

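Scene and wrist views agree: the vessel rolled about 14 mm for 30 mm of stroke and kept its yaw. The stroking works, so I'll carry on.

Call:
servo_tool(series=[[[0,-6,20,0],[0,-6,20,0],[0,-6,20,0],[0,0,10,0],[0,0,4,0],[0,0,2,0],[0,0,2,0],[0,0,1.3,0],[0,0,0,0],[0,0,0,0]]])

```text
t: 7.28
eef_pos: [0.5333, -0.1103, 0.0889]
ee_rot: [-3.142, 0.001, -2.975]
force: [0.3, -0.6, 0.8]
width: 0.0006
gripper_force: 0.0
```

Call:
servo_tool(series=[[[0,4,0,0],[0,8,0,0],[0,8,0,0],[0,10,0,0],[0,10,0,0],[0,8,0,0],[0,6,0,0],[0,4,0,0],[0,2,0,0],[0,0,0,0]]])

```text
t: 8.12
eef_pos: [0.5234, -0.0508, 0.0885]
ee_rot: [-3.142, 0.001, -2.974]
force: [2.2, 0.2, 3.5]
width: 0.0006
gripper_force: 1.9
```

Call:
servo_tool(series=[[[0,0,-4,0],[0,0,-6,0],[0,-6,0,0],[0,-6,0,0],[0,-6,0,0],[0,-6,0,0],[0,-6,0,0],[0,0,0,0],[0,0,0,0],[0,0,0,0]]])

```text
t: 8.95
eef_pos: [0.5279, -0.0811, 0.0981]
ee_rot: [3.142, -0.0, -2.975]
force: [-0.8, -0.3, 0.2]
width: 0.0005
gripper_force: 0.0
```

```bash
cat >> h.py <<'E'
O=np.array([615.,79.8]); Y=.108
def where():
    for c in ["wrist","scene"]:
        eyes.grab_frame(c)
        for d in trace(c,"vessel"):
            ys,xs=np.nonzero(d["mask"]); p,s,a=rect(toplane(c,np.c_[xs,ys].astype(float),.0445))
            if s[1]<170 or abs(a)>.5: continue
            r=p-O; print(c,round(d["conf"],2),"world",p.round(1),"dims",np.round(s),"yaw",round(float(a),3),"stand xy",round(r@[np.cos(Y),np.sin(Y)],1),round(r@[-np.sin(Y),np.cos(Y)],1))
    s=telemetry.get_state(); r=s["eef_pos"][:2]*1000-O
    print(s["t"],"tcp",s["eef_pos"].round(4),"stand",round(r@[np.cos(Y),np.sin(Y)],1),round(r@[-np.sin(Y),np.cos(Y)],1),s["force"].round(1))
E
python3 -c "
from h import *
where()"
```

```text
scene 0.8 world [571.7 -61. ] dims [101. 226.] yaw -0.0 stand xy -58.2 -135.3
9.15 tcp [ 0.528  -0.0807  0.0983] stand -103.8 -150.2 [ 0.7 -0.2 -0.1]
```

Call:
servo_tool(series=[[[0,0,7,0],[0,2,3.6,0],[0,6,0,0],[0,8,0,0],[0,10,0,0],[0,10,0,0],[0,10,0,0],[0,8,0,0],[0,4,0,0],[0,2,0,0]]])

```text
t: 9.98
eef_pos: [0.5189, -0.0208, 0.0882]
ee_rot: [-3.141, 0.002, -2.973]
force: [0.6, 0.8, 4.4]
width: 0.0005
gripper_force: 2.7
```

Call:
servo_tool(series=[[[0,0,0,0],[0,0,-4,0],[0,0,-6.6,0],[0,-8,0,0],[0,-8,0,0],[0,-8,0,0],[0,-8,0,0],[0,0,0,0],[0,0,0,0],[0,0,0,0]]])

```text
t: 10.82
eef_pos: [0.5232, -0.0537, 0.0981]
ee_rot: [3.142, -0.0, -2.976]
force: [-0.7, 0.4, -0.3]
width: 0.0005
gripper_force: 0.0
```

Call:
servo_tool(series=[[[0,0,7,0],[0,2,3.6,0],[0,6,0,0],[0,8,0,0],[0,10,0,0],[0,10,0,0],[0,10,0,0],[0,8,0,0],[0,4,0,0],[0,2,0,0]]])

```text
t: 11.65
eef_pos: [0.5141, 0.007, 0.0884]
ee_rot: [-3.141, 0.002, -2.973]
force: [-0.4, 0.7, 8.4]
width: 0.0001
gripper_force: 3.9
```

Call:
servo_tool(series=[[[0,0,0,0],[0,0,-4,0],[0,0,-20,0],[0,0,-30,0],[0,-8,-20,0],[0,-8,0,0],[0,-8,0,0],[0,0,0,0],[0,0,0,0],[0,0,0,0]]])

```text
t: 12.48
eef_pos: [0.5167, -0.018, 0.1605]
ee_rot: [-3.141, -0.002, -2.975]
force: [-0.0, 0.1, 0.4]
width: 0.001
gripper_force: 0.0
```

```bash
python3 -c "
from h import *
where()"
```

```text
wrist 0.59 world [559.7   1.5] dims [ 91. 215.] yaw 0.164 stand xy -63.4 -71.9
scene 0.92 world [556.8   3.6] dims [105. 240.] yaw 0.171 stand xy -66.0 -69.5
12.6833 tcp [ 0.5171 -0.0176  0.1612] stand -107.8 -86.3 [-0.9 -0.4  0. ]
```

Call:
servo_tool(series=[[[0,0,20,0],[0,0,30,0],[0,0,13,0],[0,0,0,0],[0,0,0,0],[0,0,0,0],[0,0,0,0],[0,0,0,0],[0,0,0,0],[0,0,0,0]]])

```text
t: 13.52
eef_pos: [0.5177, -0.0177, 0.0993]
ee_rot: [3.141, 0.001, -2.975]
force: [0.6, 0.1, -0.3]
width: 0.0007
gripper_force: 0.0
```

Call:
servo_tool(series=[[[0,0,7,0],[0,2,3.2,0],[0,6,0,0],[0,8,0,0],[0,10,0,0],[0,10,0,0],[0,10,0,0],[0,8,0,0],[0,4,0,0],[0,2,0,0]]])

```text
t: 14.35
eef_pos: [0.5076, 0.0421, 0.0885]
ee_rot: [3.142, 0.0, -2.974]
force: [0.9, 0.4, 1.9]
width: 0.0007
gripper_force: 1.3
```

Call:
servo_tool(series=[[[0,0,0,0],[0,0,-4,0],[0,0,-20,0],[0,0,-30,0],[0,-8,-20,0],[0,-8,0,0],[0,-8,0,0],[0,-6,0,0],[0,0,0,0],[0,0,0,0]]])

```text
t: 15.18
eef_pos: [0.5117, 0.0111, 0.1613]
ee_rot: [-3.141, -0.002, -2.976]
force: [0.3, -0.3, 0.9]
width: 0.0007
gripper_force: 0.0
```

```bash
python3 -c "
from h import *
where(); where()"
```

```text
wrist 0.83 world [555.   30.8] dims [ 91. 216.] yaw 0.171 stand xy -64.9 -42.2
scene 0.83 world [553.3  33.2] dims [ 99. 240.] yaw 0.161 stand xy -66.4 -39.7
15.3833 tcp [0.5121 0.0119 0.162 ] stand -109.6 -56.4 [-0.4 -0.2 -0. ]
wrist 0.92 world [555.8  29.5] dims [ 91. 218.] yaw 0.149 stand xy -64.3 -43.7
scene 0.62 world [553.3  33.8] dims [102. 241.] yaw 0.197 stand xy -66.3 -39.1
15.5833 tcp [0.5123 0.012  0.1624] stand -109.4 -56.3 [ 0.2 -0.4  1. ]
```

Call:
servo_tool(series=[[[0,0,20,0],[0,0,30,0],[0,0,14,0],[0,0,0,0],[0,0,0,0],[0,0,0,0],[0,0,0,0],[0,0,0,0],[0,0,0,0],[0,0,0,0]]])

```text
t: 16.42
eef_pos: [0.5127, 0.0119, 0.0991]
ee_rot: [3.141, 0.001, -2.975]
force: [0.5, -0.6, 0.4]
width: 0.0002
gripper_force: 0.0
```

Call:
servo_tool(series=[[[0,0,7,0],[0,2,3.2,0],[0,6,0,0],[0,8,0,0],[0,10,0,0],[0,10,0,0],[0,10,0,0],[0,8,0,0],[0,4,0,0],[0,2,0,0]]])

```text
t: 17.25
eef_pos: [0.5027, 0.0718, 0.0884]
ee_rot: [3.142, 0.001, -2.974]
force: [0.7, -0.5, 3.5]
width: 0.0006
gripper_force: 1.8
```

Call:
servo_tool(series=[[[0,0,0,0],[0,0,-4,0],[0,0,-20,0],[0,0,-30,0],[0,-8,-20,0],[0,-8,0,0],[0,-8,0,0],[0,-6,0,0],[0,0,0,0],[0,0,0,0]]])

```text
t: 18.08
eef_pos: [0.5067, 0.0406, 0.1611]
ee_rot: [-3.141, -0.002, -2.976]
force: [-0.4, 0.4, 0.3]
width: 0.0007
gripper_force: 0.0
```

```bash
python3 -c "
from h import *
where(); where()"
```

```text
wrist 0.6 world [550.2  59.4] dims [ 90. 216.] yaw 0.161 stand xy -66.6 -13.3
scene 0.95 world [548.8  62.8] dims [ 97. 238.] yaw 0.17 stand xy -67.6 -9.8
18.2833 tcp [0.5072 0.0415 0.1618] stand -111.3 -26.5 [-0.3 -0.1 -0.3]
scene 0.87 world [548.8  62.1] dims [ 99. 238.] yaw 0.157 stand xy -67.7 -10.4
18.4833 tcp [0.5073 0.0416 0.1621] stand -111.2 -26.4 [-0.4  0.8 -0.8]
```

Call:
servo_tool(series=[[[0,6,20,0],[0,0,30,0],[0,0,14,0],[0,0,5,0],[0,0,2,0],[0,0,2,0],[0,0,1,0],[0,0,0.2,0],[0,0,0,0],[0,0,0,0]]])

```text
t: 19.32
eef_pos: [0.5071, 0.0475, 0.0891]
ee_rot: [3.141, 0.002, -2.975]
force: [-0.0, 0.0, 6.5]
width: 0.0008
gripper_force: 2.9
```

Call:
servo_tool(series=[[[0,1.5,0,0],[0,3,0,0],[0,4,0,0],[0,4,0,0],[0,4,0,0],[0,4,0,0],[0,3,0,0],[0,1.5,0,0],[0,0.5,0,0],[0,0,0,0]]])

```text
t: 20.15
eef_pos: [0.503, 0.073, 0.089]
ee_rot: [3.141, 0.002, -2.974]
force: [0.0, -0.1, 5.4]
width: 0.0003
gripper_force: 2.7
```

Call:
servo_tool(series=[[[0,0,0,0],[0,0,-4,0],[0,0,-20,0],[0,0,-30,0],[0,0,-20,0],[0,0,0,0],[0,0,0,0],[0,0,0,0],[0,0,0,0],[0,0,0,0]]])

```text
t: 20.98
eef_pos: [0.5016, 0.0722, 0.1611]
ee_rot: [-3.141, -0.002, -2.975]
force: [0.3, 0.7, -0.3]
width: 0.0007
gripper_force: 0.0
```

```bash
python3 -c "
from h import *
where(); where()"
```

```text
wrist 0.91 world [548.1  71.5] dims [ 91. 216.] yaw 0.164 stand xy -67.4 -1.1
scene 0.92 world [552.1  76.1] dims [101. 231.] yaw 0.142 stand xy -62.9 3.1
21.1833 tcp [0.502  0.0724 0.1616] stand -113.2 4.8 [-0.1 -0.1  0.2]
wrist 0.76 world [548.9  71. ] dims [ 90. 216.] yaw 0.16 stand xy -66.7 -1.6
scene 0.81 world [550.6  75.5] dims [ 99. 232.] yaw 0.154 stand xy -64.5 2.6
21.3833 tcp [0.5022 0.0724 0.1619] stand -113.0 4.8 [-0.3  0.8  0.4]
```

Call:
servo_tool(series=[[[0,0,-18,0],[0,0,-18,0],[0,0,-18,0],[0,0,-18,0],[0,0,-18,0],[0,0,-18,0],[0,0,-18,0],[0,0,-18,0],[0,0,-18,0],[0,0,-10,0]]])

```text
t: 22.22
eef_pos: [0.5027, 0.0725, 0.3362]
ee_rot: [3.141, 0.002, -2.975]
force: [0.3, 0.1, 0.3]
width: 0.0007
gripper_force: 0.0
```

Call:
servo_tool(series=[[[-11.3,-1.1,0,0],[-11.3,-1.1,0,0],[-11.3,-1.1,0,0],[-11.3,-1.1,0,0],[-11.3,-1.1,0,0],[-11.3,-1.1,0,0],[-11.3,-1.1,0,0],[-11.3,-1.1,0,0],[-11.3,-1.1,0,0],[-11.3,-1.1,0,0]]])

```text
t: 23.05
eef_pos: [0.6166, 0.0804, 0.3339]
ee_rot: [-3.142, -0.0, -2.975]
force: [-0.1, 0.3, 0.4]
width: 0.0006
gripper_force: 0.0
```

Call:
servo_tool(series=[[[0,0,0,0],[0,0,0,0],[0,0,5,0],[0,0,5,0],[0,0,5,0],[0,0,5,0],[0,0,5,0],[0,0,0,0],[0,0,0,0],[0,0,0,0]]])

```text
t: 23.88
eef_pos: [0.6155, 0.0803, 0.3093]
ee_rot: [-3.141, 0.0, -2.975]
force: [-0.4, 0.3, -0.7]
width: 0.0005
gripper_force: 0.0
```

```bash
python3 - <<'E'
from h import *
where()
print([(d["position"].round(3) if hasattr(d["position"],"round") else d["position"],d["conf"]) for d in recognise("scene","quill_top")][:2])
a=eyes.grab_frame("wrist");b=eyes.grab_frame("scene")[130:270,150:337]
cv2.imwrite("pics/k.png",np.hstack([cv2.resize(a,(400,300)),cv2.resize(b,(400,300))])[:,:,::-1])
E
```

```text
wrist 0.84 world [548.9  70.9] dims [ 92. 227.] yaw 0.164 stand xy -66.7 -1.8
scene 0.97 world [545.5  75. ] dims [ 96. 243.] yaw 0.183 stand xy -69.6 2.7
24.0833 tcp [0.6155 0.0804 0.3094] stand 0.6 0.5 [-0.6 -0.4 -0.5]
[([0.6197, 0.0854, 0.2767], 0.5), ([0.76, 0.1025, 0.18], 0.37)]
```

View pics/k.png

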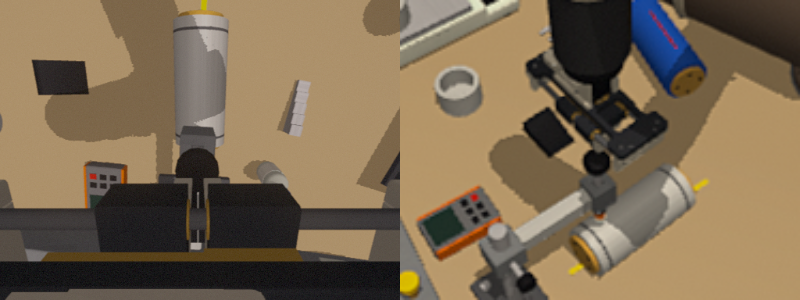

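The wrist view shows the knob just ahead of the fingertips at (197,162), with the vessel lying over the line, which sticks out at (204,5). Pressing now.

Call:
servo_tool(series=[[[0,0,8,0],[0,0,8,0],[0,0,6,0],[0,0,6,0],[0,0,6,0],[0,0,6,0],[0,0,6,0],[0,0,6,0],[0,0,5,0],[0,0,2,0]]])

```text
t: 25.07
eef_pos: [0.6152, 0.0803, 0.2492]
ee_rot: [-3.141, -0.001, -2.975]
force: [-3.3, -0.2, 3.8]
width: 0.0003
gripper_force: 1.9
```

Call:
servo_tool(series=[[[0,0,1,0],[0,0,1,0],[0,0,1,0],[0,0,1,0],[0,0,1,0],[0,0,0.5,0],[0,0,0,0],[0,0,0,0],[0,0,0,0],[0,0,0,0]]])

```text
t: 25.9
eef_pos: [0.6154, 0.0803, 0.2453]
ee_rot: [-3.141, 0.001, -2.975]
force: [-4.3, 0.2, 6.9]
width: 0.0005
gripper_force: 3.5
```

Call:
servo_tool(series=[[[0,0,0.5,0],[0,0,0.5,0],[0,0,0.5,0],[0,0,0.5,0],[0,0,0.5,0],[0,0,0,0],[0,0,0,0],[0,0,0,0],[0,0,0,0],[0,0,0,0]]])

```text
t: 26.73
eef_pos: [0.6155, 0.0803, 0.2452]
ee_rot: [-3.141, 0.003, -2.974]
force: [-10.2, 0.7, 18.8]
width: 0.0008
gripper_force: 9.7
```

On its stop: the height holds at 0.245 m while the force rises. Now I'll lift straight up and back off so the top camera can see.

Call:
servo_tool(series=[[[0,0,-2,0],[0,0,-4,0],[0,0,-10,0],[0,0,-15,0],[0,0,-15,0],[0,0,-15,0],[0,0,-15,0],[0,0,-10,0],[0,0,-10,0],[0,0,0,0]]])

```text
t: 27.57
eef_pos: [0.6163, 0.0804, 0.3403]
ee_rot: [3.141, 0.003, -2.975]
force: [-0.8, 0.5, 0.9]
width: 0.0008
gripper_force: 0.0
```

Call:
servo_tool(series=[[[5,-30,0,0],[5,-30,0,0],[5,-30,0,0],[5,-30,0,0],[5,-30,0,0],[5,-30,0,0],[5,-30,0,0],[5,-30,0,0],[5,-30,0,0],[0,0,0,0]]])

```text
t: 28.4
eef_pos: [0.6152, -0.1977, 0.3366]
ee_rot: [-3.141, -0.002, -2.978]
force: [-0.7, 1.4, -0.4]
width: 0.0005
gripper_force: 0.0
```

```bash
python3 - <<'E'
from h import *
a=eyes.grab_frame("top")
for v in vessel():
    r=v[1]-O; print(v,"stand",r@[np.cos(Y),np.sin(Y)],r@[-np.sin(Y),np.cos(Y)])
b=eyes.grab_frame("scene"); print([(d["position"],d["conf"]) for d in recognise("scene","quill_top")][:2])
cv2.imwrite("pics/f.png",np.hstack([cv2.resize(a[90:270,160:400],(400,300)),cv2.resize(b[130:270,150:337],(400,300))])[:,:,::-1])
where()
E
```

```text
(0.71, array([ 298.30102539, -235.61512756]), [88.1905746459961, 217.75302124023438], np.float32(1.4924372)) stand -348.852431114302 -279.44037739767487
(0.56, array([548.19592285,  85.4083252 ]), [64.99128723144531, 220.54959106445312], np.float32(0.16089492)) stand -65.81033198732469 12.776472082264142
[([0.6178, 0.0859, 0.2456], 0.69), ([0.8065, -0.0769, 0.0318], 0.18)]
wrist 0.64 world [555.  75.] dims [104. 233.] yaw 0.16 stand xy -60.2 1.7
scene 0.63 world [543.   75.5] dims [ 97. 244.] yaw 0.178 stand xy -72.0 3.4
28.8 tcp [ 0.616  -0.1924  0.3381] stand -28.4 -270.7 [ 0.5  0.3 -0.1]
```

View pics/f.png

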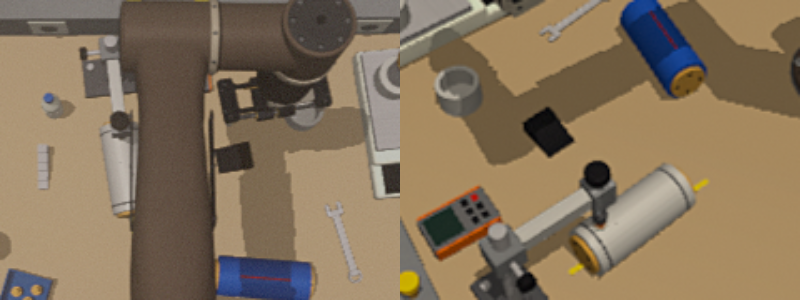

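The knob reads 0.2456 m, so the probe is down. The vessel is on the line: wrist +1.7 mm, scene +3.4 mm, and about 0 mm from the top view's free edge. The hand is clear of everything.

```bash
python3 -c "
from station import ticket
print(ticket.job_done())"
```

```text
the job is handed in; nothing more can be done
None
```

I rolled the vessel onto the yellow line (about 0–3 mm off by the cameras), pressed the probe down to its stop, moved the hand clear and handed the job in at about 29 s; the station gave no verdict.

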